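Close up the sample file on the sprung tester stand, then hold its jar to the front

ROBOT

A 6-joint arm with a two-finger parallel gripper is mounted at the origin on a cart in front of the work surface, level with it; the furniture and walls round the work are solid. World frame = base frame: x ahead of the robot, y to its left, z up, the work surface at z = 0. Lengths are in m, angles in rad, forces in N, time in s.
With the tool pointing down it reaches from about 0.275 to 0.825 m from the base axis. Payload 5.2 kg.
Tool frame: the origin (TCP) lies at the very end of the fingers, on their centre line; the grasp point (between the pads) lies 19 mm behind it (ctrl.grip_depth is the distance from the TCP to the grasp point, in m); z points along the fingers, y is the line along which they close (so a half turn about z gives the same grasp; the last joint's range is limited). The gripper opens to 93 mm and grips with 3 to 60 N. Pads are 15 mm wide; open, the fingers measure 128 mm over their backs; the gripper's body (75 mm by 188 mm) begins 65 mm behind the grasp point.
Start: joints at [-0.882, 0.259, 1.535, -0, 1.348, -0.203], TCP at [0.428, -0.345, 0.219] pointing down, gripper open.
Joint ranges: [-3.14, 3.14], [-0.91, 2.08], [0.19, 2.58], [-1.22, 4.36], [0.22, 2.71], [-3.12, 3.12]. Speed limits (rad/s): [2.57, 2.57, 3.14, 3.14, 3.14, 3.14].

INTERFACE

Orientations are given as a unit quaternion [w, x, y, z].
In Python, from rig import ctrl gives the robot as it stands.
- The arm moves only by the tool apply_moves, never from a script. Its argument "increments" is text: rows parted by semicolons, each of 4 numbers parted by spaces: the shift along the tool's x, y, z in units of 50 mm (1.0 is 50 mm), then the turn about the tool's z in rad. A call has 1 to 20 rows; each row shifts and turns the commanded pose from where the row before left it, along the tool's axes as they then stand; what a row does not reach is not made up. A row lasts 1/8 s, in which the tool goes at most 62.5 mm and 10.7 degrees, less where a joint would pass 70% of its speed; a pose out of reach is approached as far as the arm can. A call is refused whole if a number of a shift passes 1 or a number of a turn 0.188, either way. A call with a gripper value outside its range is refused whole. "fingers" is the finger opening in mm, from 0 to 93, set as the call begins (left out, the last holds). The fingers move at their own pace and stop on an object; "newtons" is the grip in N (left out, the last holds). Time passes only in rows, so rows that do not move let the fingers close. It gives the time, the measured TCP pose, the force, the opening and the grip force at its end, in the units of the state.
- ctrl.state(): the state, without advancing time (a new reading comes with each control period).
- ctrl.capture(name): name is "scene" or "top" or "wrist"; returns the picture (480x640x3 uint8, blue, green, red); there is no depth.
- ctrl.camera_model(name): a dict with "mtx" (3x3 intrinsics, pixels), "T" (4x4, takes a point from camera to world coordinates); the wrist camera has in their place "tool_from_camera" (4x4, takes a point from camera to tool coordinates, whose origin is the TCP and whose axes are the flange's). Camera axes: x right, y down, z forward; pixel columns grow to the right and rows downward; lengths in m; the calibration is good to about 2 mm. The wrist camera is an equidistant fisheye: a pixel r from the principal point sees the ray r / f radians off the axis. A picture is of the moment at which its call begins: read the wrist's pose just before it. camera_model takes no time and is no camera call.
- ctrl.hand_in(): hands the job in; it is judged then, once.
The state is a dict: "t": time; "joints": joint angles; "qvel": joint speeds; "tau": joint torques, N m; "ee_pos": TCP position; "tcp_rot": TCP orientation; "ft_force": force on the tool from outside, world axes, zero at the start; "wrist_torque": the same for the moment, N m; "finger_gap": finger opening in m; "finger_force": force on a finger pad.
Only numpy, scipy, OpenCV 4.12 (cv2) and the standard library are available. Lean on these libraries where they do the work, as an engineer would, in place of code of your own. Each camera call takes 0.05 s, during which the arm holds its last target. There are 200 camera calls.

TASK

First tidy the sample bottles on the little round tester stand: slide the two that stand loose near its edge in between the guide rails, so that all three stand upright in single file, closed up against the end stop. Then turn the stand (it has a tall peg to turn it by) until the small lidded jar that stands on it has come round, in its place on the deck, to straight behind the ticket holder, which is at the front, where the open end of the rails points to begin with. The stand is sprung and swings back when let go, so finish while still holding it there, at rest, for a colleague to swap the jar; leave the goods around it where they are.

Things in the scene. Friction and masses are not known exactly. Their poses are not given: they have to be found in the camera images.
- stand: fixed foot of the tester stand, a dark wooden disc 140 mm across, 16 mm high; origin on the turntable's axis at table height, z up. Its own -x points to the front, where a brass ticket holder with a blank white ticket (54 mm wide, top 29 mm above the table) stands 95 mm from the axis, just outside the turntable's rim
- turntable (a joint): turning angle of the light wooden turntable (170 mm across, 12 mm thick, its deck 32 mm above the table) on the foot, rad, counter-clockwise from above positive, range -2.2 to 2.2; 0 at rest as found. A return spring pulls it back to 0 (0.08 N m per rad, a little damping, dry friction 0.015 N m)
- lane (a point): on the turntable's axis at deck height (32 mm above the table), turns with it, z up. Guide rails (dark strips 14 mm high, 5 thick, 30 mm apart inside) run along its x axis either side of y = 0: open mouth at -x (rails begin at x = -26 mm, spreading to y = +-22 mm at x = -39 mm), end stop face at x = +50 mm. At joint 0 its axes are the stand's: mouth at the front
- peg_top (a point): centre of the top of the turning peg, an upright dark wooden dowel 15 mm across that stands 90 mm above the deck (top 122 mm above the table), 66 mm from the axis, right of the lane towards the back; it turns with the turntable and can be pinched from above or pushed
- sample_0_mid (a point): centre, half-way up, of a small grey-green glass sample bottle with a white cap, standing: body 26 mm across and 56 mm high, cap 17 mm across and 16 mm high on top, 72 mm in all, 40 g; it already stands between the rails but not yet against the stop. Its own axes are turned (its x points down)
- sample_1_mid (a point): centre, half-way up, of a bottle just like sample_0, standing loose on the deck before the mouth of the lane, on the +y side of the lane
- sample_2_mid (a point): centre, half-way up, of a bottle just like sample_0, standing loose on the deck before the mouth of the lane, on the -y side of the lane
- jar_mid (a point): centre, half-way up, of the small round amber jar with a wooden lid, the only jar on the turntable, 44 mm across, 50 mm high, standing loose on the deck to the right of the lane (-y side), 45 to 58 mm from the axis; seen from above it must travel clockwise to the front
- balm_box: low green box 50 x 50 x 22 mm, standing loose on the deck to the left of the lane (+y side); origin at the centre of its underside. It rides along
- cream_tube_mid (a point): point half-way up the middle of a pink cream tube, 38 x 58 x 121 mm, standing on its cap on the table behind the stand, a bystander
- spinner_mid (a point): point 150 mm up the axis of the wooden earring stand, 150 mm across and 312 mm high, standing on the table to the left of the work, a bystander

How it is judged:
On the way:
1. all three sample bottles stand in single file between the rails, closed up against the end stop (y of sample_0_mid in the frame of lane between -0.005 and 0.005 m and x of sample_0_mid in the frame of lane between -0.024 and 0.045 m and z of sample_0_mid in the frame of lane between 0.03 and 0.042 m and angle between the x axis of each of sample_0_mid, sample_1_mid, sample_2_mid and the z axis of lane, either way round below 0.15 rad and y of sample_1_mid in the frame of lane between -0.005 and 0.005 m and x of sample_1_mid in the frame of lane between -0.024 and 0.045 m and z of sample_1_mid in the frame of lane between 0.03 and 0.042 m and y of sample_2_mid in the frame of lane between -0.005 and 0.005 m and x of sample_2_mid in the frame of lane between -0.024 and 0.045 m and z of sample_2_mid in the frame of lane between 0.03 and 0.042 m), for 0.2 s.
At the end, for the whole second after the job is handed in: Fingers press on the stand (over 0.3 N); turntable still (under 0.06 rad/s); jar upright, in its place right of the lane, at most 8 mm off the stand's centre line at the front; three bottles upright within 5 mm of the lane's middle, the foremost at most 24 mm before the axis; box on the deck (all of step 1 and y of jar_mid in the frame of stand between -0.008 and 0.008 m and x of jar_mid in the frame of stand below -0.03 m and y of jar_mid in the frame of lane below -0.035 m and horizontal distance between jar_mid and lane below 0.065 m and height (world z) of jar_mid between 0.05 and 0.064 m and angle between jar_mid's own z axis and vertical below 0.15 rad and value of joint turntable below -0.6 rad and velocity of joint turntable between -0.06 and 0.06 rad/s and height (world z) of balm_box between 0.026 and 0.04 m and contact force between the fingers and stand above 0.3 N); the arm keeps its last pose, push and grip.
It fails at once if a sample bottle or the jar topples (height (world z) of any of sample_0_mid, sample_1_mid, sample_2_mid below 0.055 m or height (world z) of jar_mid below 0.045 m or angle between jar_mid's own z axis and vertical above 0.6 rad).
It fails at once if a neighbouring thing on the table is shoved aside (distance of any of spinner_mid, cream_tube_mid from where it was at the start of the episode above 0.02 m).
It also fails if it takes over 58 s, if anything falls off the work surface, if the arm or the gripper's body presses on something with over 40 N, if the wrist force passes 120 N, or if a joint passes its speed limit or range.

## Working session

There is one attempt and no reset: what is moved stays moved. The work goes in short steps, Python scripts to look and compute and a tool call to move; the robot and the scene stay as the last step left them, time stands still between calls to the robot, and variables do not carry over. Pictures are saved under pics/ and viewed, at most 10 in all, crops included, and the job is handed in when it is done.

Besides the shell and the picture viewer there is one more tool, called after ">>>" as a command line: name --argument value ..., lists and objects as JSON in quotes. apply_moves: Moves the arm, as the interface text tells. Its arguments: {"type":"object","properties":{"increments":{"type":"string"},"fingers":{"type":"number"},"newtons":{"type":"number"}},"required":["increments"]}

```bash
ls; mkdir -p pics; python3 - <<'E'
from rig import ctrl
import cv2,numpy as np
np.set_printoptions(precision=4,suppress=True)
for n in("scene","top"):
    cv2.imwrite(f"pics/{n}0.png",ctrl.capture(n)); m=ctrl.camera_model(n); print(n,m["mtx"],m["T"])
print(ctrl.camera_model("wrist")); print(ctrl.state())
E
```

```text
pics
scene [[596.5344   0.     318.8012]
 [  0.     596.5344 231.4373]
 [  0.       0.       1.    ]] [[ 0.6074 -0.492   0.6237 -0.209 ]
 [-0.7942 -0.3574  0.4915 -0.5716]
 [-0.0189 -0.7939 -0.6078  0.789 ]
 [ 0.      0.      0.      1.    ]]
top [[599.7586   0.     324.9781]
 [  0.     599.7586 227.1665]
 [  0.       0.       1.    ]] [[-0.0788 -0.9649  0.2507  0.1303]
 [-0.9969  0.0766 -0.0189 -0.0403]
 [-0.001  -0.2514 -0.9679  1.3823]
 [ 0.      0.      0.      1.    ]]
{'mtx': array([[371.6483,   0.    , 319.3749],
       [  0.    , 371.6483, 243.9438],
       [  0.    ,   0.    ,   1.    ]]), 'tool_from_camera': array([[ 0.0006, -0.9586, -0.2848,  0.0798],
       [ 1.    ,  0.0006,  0.0003, -0.0001],
       [-0.0001, -0.2848,  0.9586, -0.1659],
       [ 0.    ,  0.    ,  0.    ,  1.    ]])}
{'t': 0.1, 'joints': array([-0.8818,  0.2593,  1.536 , -0.    ,  1.348 , -0.2028]), 'qvel': array([ 0.0013, -0.0002, -0.0021, -0.0002, -0.0013,  0.0004]), 'tau': array([ -0.1339, -43.8257, -28.4645,   0.0717,   0.0361,  -0.0001]), 'ee_pos': array([ 0.4277, -0.345 ,  0.2179]), 'tcp_rot': array([-0.0008,  0.9022,  0.4313, -0.0002]), 'ft_force': array([ 0.4935,  0.0632, -0.6446]), 'wrist_torque': array([0.0091, 0.0261, 0.0292]), 'finger_force': 0.0, 'finger_gap': 0.0928105315107932}
```

View pics/scene0.png

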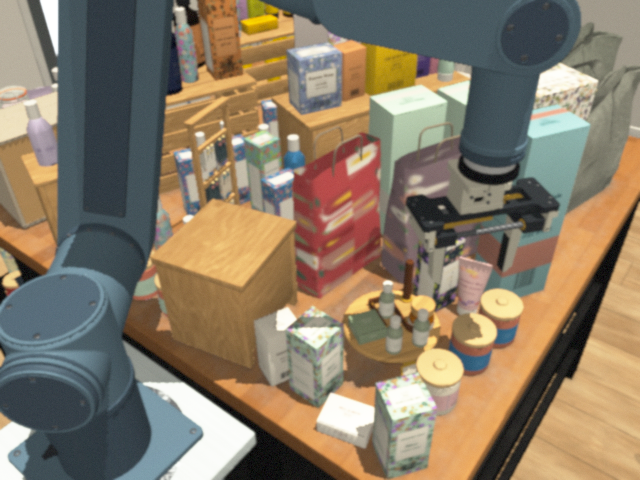

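View pics/top0.png

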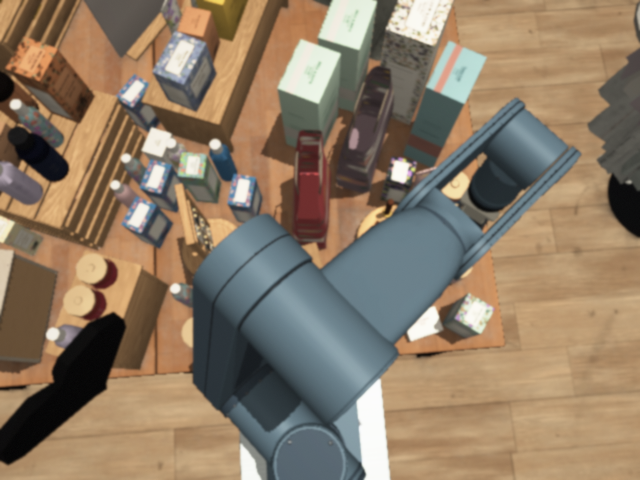

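```bash
cat > h.py <<'E'
import cv2,numpy as np
from rig import ctrl
from scipy.spatial.transform import Rotation as R
np.set_printoptions(precision=4,suppress=True)
def toolT(s):
    T=np.eye(4);q=s["tcp_rot"];T[:3,:3]=R.from_quat([q[1],q[2],q[3],q[0]]).as_matrix();T[:3,3]=s["ee_pos"];return T
def ray(name,uv,s=None):
    m=ctrl.camera_model(name);K=m["mtx"];d=np.array([(uv[0]-K[0,2])/K[0,0],(uv[1]-K[1,2])/K[1,1]])
    if name=="wrist":
        T=toolT(s)@m["tool_from_camera"];r=np.hypot(*d);v=np.array([*(d/r*np.sin(r)),np.cos(r)])
    else: T=m["T"];v=np.array([*d,1])
    return T[:3,3],T[:3,:3]@v
def at(name,uv,z,s=None):
    o,d=ray(name,uv,s);return o+d*(z-o[2])/d[2]
def proj(name,p,s=None):
    m=ctrl.camera_model(name);K=m["mtx"];T=toolT(s)@m["tool_from_camera"] if name=="wrist" else m["T"]
    c=np.linalg.inv(T)@np.array([*p,1]);c=c[:3]
    if name=="wrist":
        h=np.hypot(c[0],c[1]);a=np.arctan2(h,c[2]);d=c[:2]/h*a
    else:d=c[:2]/c[2]
    return np.array([d[0]*K[0,0]+K[0,2],d[1]*K[1,1]+K[1,2]])
E
python3 - <<'E'
from h import *
im=cv2.imread("pics/scene0.png")[230:380,320:520]
cv2.imwrite("pics/sc.png",cv2.resize(im,None,fx=4,fy=4,interpolation=cv2.INTER_CUBIC))
cv2.imwrite("pics/w0.png",ctrl.capture("wrist"))
s=ctrl.state();T=toolT(s);print(T)
print(at("scene",(393,325),.032))
E
```

```text
[[ 0.6279  0.7783 -0.0009  0.4278]
 [ 0.7783 -0.6279  0.001  -0.3451]
 [ 0.0003 -0.0013 -1.      0.218 ]
 [ 0.      0.      0.      1.    ]]
[ 0.432  -0.2248  0.032 ]
```

View pics/sc.png

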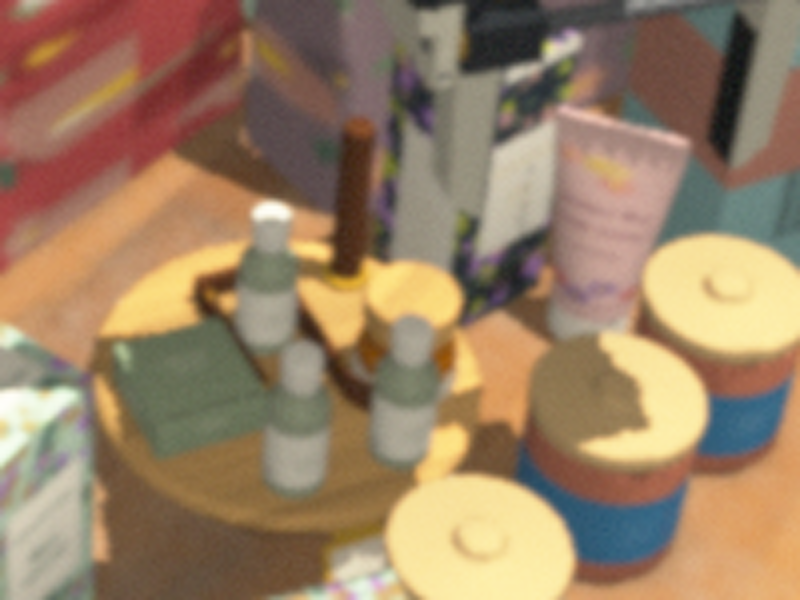

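View pics/w0.png

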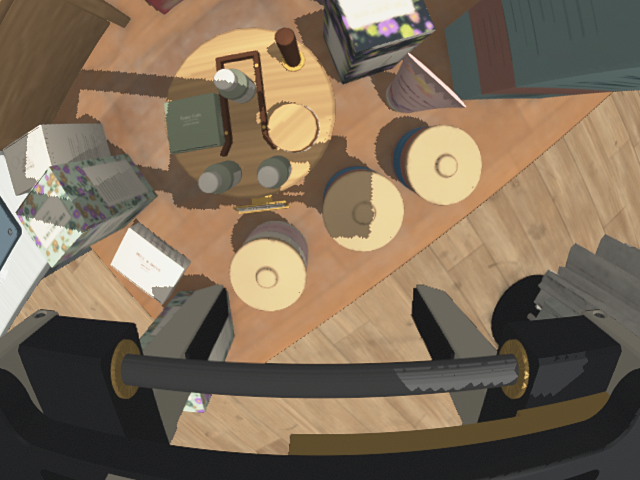

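```bash
python3 - <<'E'
from h import *
from scipy.optimize import least_squares
s=ctrl.state()
f=lambda uv,z:at("wrist",uv,z,s)
rim=np.array([f(p,.032)[:2] for p in [(168,100),(335,110),(250,28),(205,38),(300,40),(172,140),(325,145)]])
r=least_squares(lambda q:np.hypot(*(rim-q[:2]).T)-.085,[.43,-.22]);c=r.x;print("c",c,r.fun)
for n,uv,z in [("peg",(288,34),.122),("pegbase",(293,63),.032),("s0",(226,76),.104),("s1",(207,184),.104),("s2",(268,179),.104),("jar",(293,127),.082),("ticket",(263,206),.02),("railLfront",(222,153),.046),("railRfront",(273,147),.046),("railLback",(219,62),.046),("railRback",(257,56),.046),("fj",(268,277),.09),("fj2",(365,213),.09),("tube",(435,82),.121),("box top",(350,28),.15),("boxgreen",(194,123),.054)]:
    p=f(uv,z);print(n,p,p[:2]-c, np.hypot(*(p[:2]-c)))
E
```

```text
c [ 0.4412 -0.2193] [-0.0031 -0.0022 -0.003   0.0016 -0.001  -0.0043 -0.0039]
peg [ 0.5076 -0.211   0.122 ] [0.0664 0.0083] 0.06697043872414456
pegbase [ 0.5032 -0.2121  0.032 ] [0.062  0.0073] 0.062420081137913135
s0 [ 0.4536 -0.2006  0.104 ] [0.0125 0.0187] 0.022463861212483883
s1 [ 0.388  -0.2546  0.104 ] [-0.0532 -0.0353] 0.06384730336750377
s2 [ 0.4275 -0.283   0.104 ] [-0.0137 -0.0637] 0.06513909031962418
jar [ 0.4663 -0.2633  0.082 ] [ 0.0252 -0.044 ] 0.050650763630015416
ticket [ 0.3908 -0.3005  0.02  ] [-0.0504 -0.0812] 0.09556673457940887
railLfront [ 0.3997 -0.2365  0.046 ] [-0.0415 -0.0172] 0.044866985298606374
railRfront [ 0.4395 -0.2634  0.046 ] [-0.0017 -0.0441] 0.04410580044323608
railLback [ 0.4521 -0.1684  0.046 ] [0.011  0.0509] 0.05209524361486156
railRback [ 0.4818 -0.1882  0.046 ] [0.0406 0.0311] 0.0511780028532407
fj [ 0.3702 -0.3462  0.09  ] [-0.0709 -0.1268] 0.14530700489286144
fj2 [ 0.4682 -0.3536  0.09  ] [ 0.0271 -0.1342] 0.13694682034204583
tube [ 0.569  -0.3014  0.121 ] [ 0.1278 -0.0821] 0.15189664635434022
box top [ 0.537  -0.2397  0.15  ] [ 0.0959 -0.0204] 0.09801903273190285
boxgreen [ 0.3995 -0.1987  0.054 ] [-0.0417  0.0206] 0.04648114434183083
```

>>> apply_moves --increments "0 0 0 -0.108;0.35 -0.38 0 0;0.35 -0.38 0 0;0.36 -0.37 0 0;0 0 0 0;0 0 0 0" --fingers 28 --newtons 8

```text
t: 0.9
ee_pos: [0.4094, -0.2709, 0.2188]
tcp_rot: [0.0, 0.878, 0.479, -0.0]
ft_force: [-1.0, -0.5, -0.4]
finger_gap: 0.0374
finger_force: 0.0
```

```bash
python3 - <<'E'
from h import *
s=ctrl.state();print(s["ee_pos"],toolT(s)[:3,:3],s["finger_gap"],s["t"])
cv2.imwrite("pics/w1.png",cv2.resize(ctrl.capture("wrist"),(800,600),interpolation=cv2.INTER_CUBIC))
E
```

```text
[ 0.4094 -0.2709  0.2188] [[ 0.5403  0.8415  0.0003]
 [ 0.8415 -0.5403 -0.0008]
 [-0.0004  0.0007 -1.    ]] 0.03736579482170812 0.9
```

View pics/w1.png

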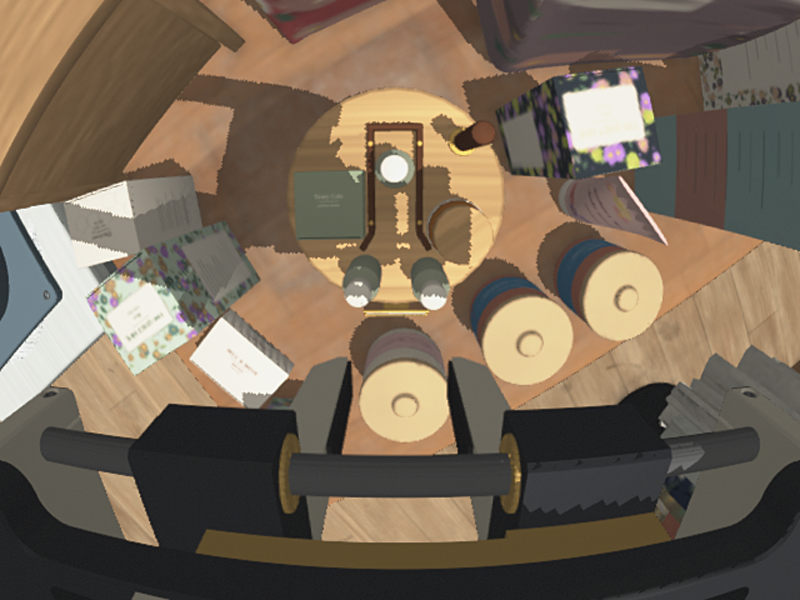

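```bash
python3 - <<'E'
from h import *
from scipy.optimize import least_squares
s=ctrl.state();print(s["finger_gap"])
f=lambda uv,z:at("wrist",np.array(uv)/1.25,z,s)
rim=np.array([f(p,.032)[:2] for p in [(289,195),(505,195),(397,88),(305,140),(490,140),(302,247),(350,100),(445,100)]])
r=least_squares(lambda q:np.hypot(*(rim-q[:2]).T)-.085,[.43,-.22]);c=r.x;print("c",c,r.fun)
print("ticket dir",f((397,312),.025)[:2]-c)
X=toolT(s)[:2,0];Y=-toolT(s)[:2,1]
for n,uv,z in [("peg",(482,135),.122),("pegbase",(462,146),.036),("s0",(395,168),.104),("s1",(357,300),.104),("s2",(433,301),.104),("jar",(461,223),.082),("railL",(370,220),.046),("railR",(420,220),.046),("stop",(395,127),.046),("fj",(405,404),.1),("fj2",(530,342),.1)]+[("box",p,z) for z in(.12,.17) for p in[(540,80),(560,178),(662,165)]]+[("boxb",(500,165),0)]+[("boxb",(497,110),0)]:
    p=f(uv,z);d=p[:2]-c;print(n,p,"lane",d@X,d@Y)
d=s["ee_pos"][:2]-c;print("tcp lane",d@X,d@Y)
E
```

```text
0.03374044392673549
c [ 0.4398 -0.2222] [-0.0013 -0.0028  0.0007 -0.0004 -0.001  -0.0023 -0.0002 -0.0005]
ticket dir [-0.0496 -0.0758]
peg [ 0.5031 -0.2111  0.122 ] lane 0.04355099322611328 -0.04727705171436384
pegbase [ 0.5023 -0.2129  0.036 ] lane 0.041573126199691085 -0.04751175652974588
s0 [ 0.4514 -0.2012  0.104 ] lane 0.023918389183975708 0.001577666622913321
s1 [ 0.387  -0.2571  0.104 ] lane -0.057901464189575806 0.02560758707568543
s2 [ 0.4269 -0.2835  0.104 ] lane -0.058539293984624714 -0.022260766614530286
jar [ 0.4685 -0.2544  0.082 ] lane -0.011588715592838415 -0.04149843954998902
railL [ 0.4153 -0.2228  0.046 ] lane -0.013724397189299535 0.020322998197353996
railR [ 0.446  -0.2425  0.046 ] lane -0.01374455687409842 -0.016160071979938396
stop [ 0.4674 -0.1755  0.046 ] lane 0.05422174409706946 0.0020555124900814717
fj [ 0.3716 -0.3377  0.1   ] lane -0.13402702887780024 -0.0050489566542036195
fj2 [ 0.4671 -0.3448  0.1   ] lane -0.08837763272218101 -0.08924652127006151
box [ 0.5513 -0.2003  0.12  ] lane 0.07871387299229424 -0.08190473476249037
box [ 0.5312 -0.2558  0.12  ] lane 0.021174402983366272 -0.09502419111022078
box [ 0.5981 -0.2822  0.12  ] lane 0.03517648228882157 -0.16557510868622358
box [ 0.5326 -0.201   0.17  ] lane 0.06806218612756887 -0.06656470540663394
box [ 0.5163 -0.246   0.17  ] lane 0.02139544213308397 -0.07720509383272393
box [ 0.5706 -0.2674  0.17  ] lane 0.0327516720433833 -0.13442462693903293
boxb [ 0.5265 -0.2436  0.    ] lane 0.028857361068169347 -0.08446338730304179
boxb [ 0.549  -0.2029  0.    ] lane 0.07524629376656035 -0.08140787418183448
tcp lane -0.057564323518965545 -0.0008819941157019775
```

>>> apply_moves --increments "0 -0.27 0.3 0;0 -0.26 0.5 0;0 0 0.6 0;0 0 0.6 0;0 0 0.4 0;0 0 0.15 0;0 0 0 0" --fingers 30

```text
t: 1.82
ee_pos: [0.3869, -0.2564, 0.091]
tcp_rot: [-0.0, 0.878, 0.479, -0.0]
ft_force: [-0.6, -0.1, 0.0]
finger_gap: 0.03
finger_force: 0.0
```

>>> apply_moves --increments "0 0 0 0;0 0 0 0;0 0 0 0;0 0 0 0" --fingers 10 --newtons 8

```text
t: 2.33
ee_pos: [0.3873, -0.2564, 0.0919]
tcp_rot: [0.001, 0.878, 0.479, 0.0]
ft_force: [-0.9, -0.4, 5.0]
finger_gap: 0.0167
finger_force: 8.0
```

>>> apply_moves --increments "0 0 -0.2 0;0 0 -0.4 0;0.3 0 0 0;0.3 0.17 0 0;0.2 0.2 0 0;0 0.1 0 0;0 0 0 0;0 0 0.3 0;0 0 0.15 0;0 0 0 0;0 0 0 0"

```text
t: 3.7
ee_pos: [0.4281, -0.2351, 0.0987]
tcp_rot: [-0.0, 0.878, 0.479, -0.0]
ft_force: [-0.1, 0.5, -0.2]
finger_gap: 0.0163
finger_force: 8.0
```

```bash
python3 - <<'E'
from h import *
s=ctrl.state();print(s["ee_pos"],s["ft_force"],s["finger_gap"])
cv2.imwrite("pics/w2.png",cv2.resize(ctrl.capture("wrist")[40:280,200:520],(800,600),interpolation=cv2.INTER_CUBIC))
E
```

```text
[ 0.4281 -0.2351  0.0987] [-0.1195  0.5067 -0.2279] 0.016291074545268028
```

View pics/w2.png

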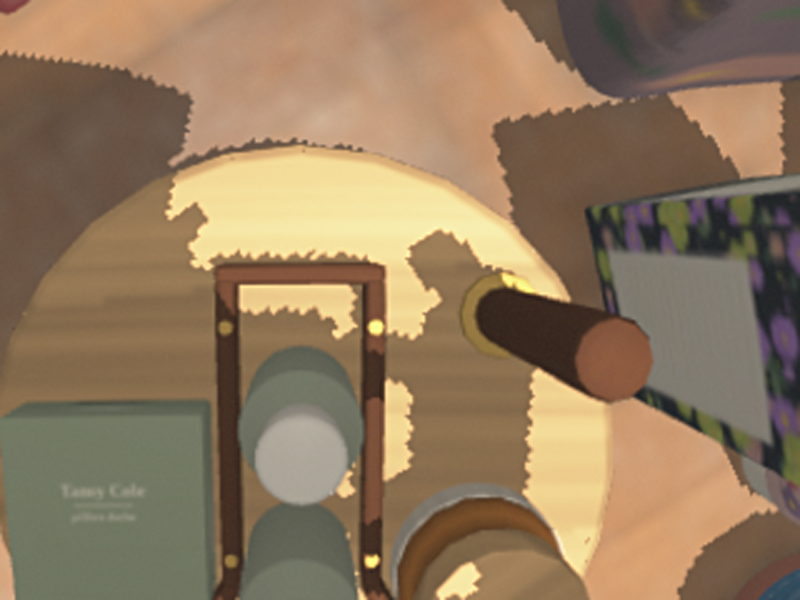

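>>> apply_moves --increments "0 0 0.12 0;0.1 0 0 0;0.12 0 0 0;0.12 0 0 0;0.12 0 0 0;0.08 0 0 0;0.03 0 0 0;0 0 0 0;0 0 0 0"

```text
t: 4.88
ee_pos: [0.4436, -0.2111, 0.0926]
tcp_rot: [-0.0, 0.878, 0.479, -0.0]
ft_force: [-0.1, -0.3, -0.6]
finger_gap: 0.0168
finger_force: 8.0
```

>>> apply_moves --increments "0.02 0 0 0;0.02 0 0 0;0 0 0 0;0 0 0 0"

```text
t: 5.38
ee_pos: [0.4447, -0.2094, 0.0927]
tcp_rot: [0.0, 0.878, 0.479, -0.0]
ft_force: [-0.6, -2.0, -0.1]
finger_gap: 0.0166
finger_force: 8.0
```

```bash
python3 - <<'E'
from h import *
s=ctrl.state();print(s["ee_pos"],s["ft_force"],s["finger_gap"])
cv2.imwrite("pics/w3.png",cv2.resize(ctrl.capture("wrist")[40:280,160:480],(800,600),interpolation=cv2.INTER_CUBIC))
E
```

```text
[ 0.4447 -0.2094  0.0927] [-0.6172 -2.0353 -0.0957] 0.01660664423140331
```

View pics/w3.png

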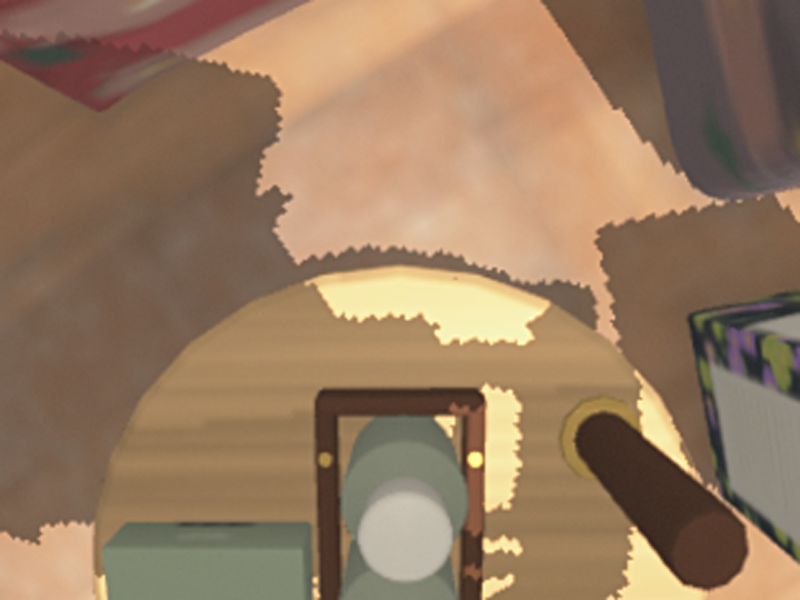

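>>> apply_moves --increments "0 0 0.016 0;0 0 0 0;0 0 0 0;0 0 0 0;0 0 -0.15 0;0 0 -0.4 0;-0.4 0.1 0 0;-0.52 0.2 0 0;-0.52 0.2 0 0;0 0 0 0;0 0 0 0;0 0 0.3 0;0 0 0.25 0;0 0 0 0" --fingers 30

```text
t: 7.18
ee_pos: [0.426, -0.282, 0.0902]
tcp_rot: [-0.002, 0.877, 0.48, -0.0]
ft_force: [0.7, 0.5, 0.3]
finger_gap: 0.0298
finger_force: 0.0
```

>>> apply_moves --increments "0 0 0 0;0 0 0 0;0 0 0 0;0 0 0 0" --fingers 10 --newtons 8

```text
t: 7.68
ee_pos: [0.4269, -0.2835, 0.0921]
tcp_rot: [0.0, 0.878, 0.479, 0.0]
ft_force: [0.2, -0.1, -0.3]
finger_gap: 0.0165
finger_force: 8.0
```

>>> apply_moves --increments "0 0 -0.2 0;0 0 -0.4 0;0.3 -0.1 0 0;0.3 -0.2 0 0;0.07 -0.19 0 0;0 0 0 0;0 0 0 0;0 0 0.3 0;0 0 0.2 0;0 0 0.08 0;0 0 0 0;0 0 0 0"

```text
t: 9.18
ee_pos: [0.4244, -0.2421, 0.0928]
tcp_rot: [-0.0, 0.878, 0.479, -0.0]
ft_force: [0.3, 0.2, -1.4]
finger_gap: 0.0163
finger_force: 8.0
```

>>> apply_moves --increments "0.1 0 0 0;0.1 0 0 0;0.05 0 0 0;0.02 0 0 0;0.01 0 0 0;0 0 0 0;0 0 0 0"

```text
t: 10.05
ee_pos: [0.4319, -0.2304, 0.0929]
tcp_rot: [0.0, 0.878, 0.479, -0.0]
ft_force: [-1.8, -2.4, 1.5]
finger_gap: 0.0164
finger_force: 8.0
```

```bash
python3 - <<'E'
from h import *
s=ctrl.state();print(s["ee_pos"],s["ft_force"],s["finger_gap"],s["t"])
im=cv2.resize(ctrl.capture("wrist")[20:320,120:520],(800,600),interpolation=cv2.INTER_CUBIC)
cv2.imwrite("pics/w4.png",im)
E
```

```text
[ 0.4319 -0.2304  0.0929] [-1.824  -2.4481  1.5427] 0.016409610380725404 10.05
```

View pics/w4.png

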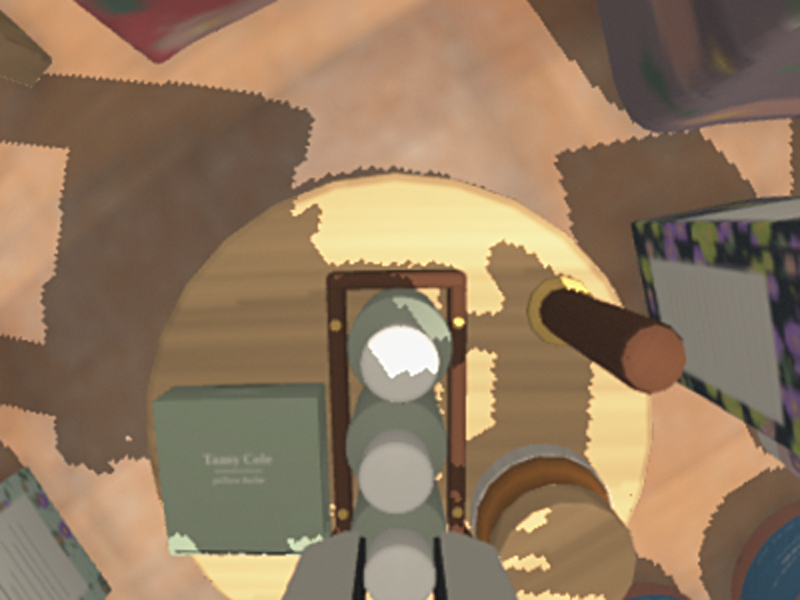

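>>> apply_moves --increments "0 0 0.016 0;0 0 0 0;0 0 0 0;0 0 0 0;0 0 -0.2 0;0 0 -0.6 0;-0.2 0 -0.8 0;-0.4 0 -0.6 0;0 0 0 0;0 0 0 0" --fingers 34

```text
t: 11.35
ee_pos: [0.4154, -0.2548, 0.2015]
tcp_rot: [-0.001, 0.878, 0.479, 0.0]
ft_force: [1.2, -0.3, -0.8]
finger_gap: 0.0342
finger_force: 0.0
```

```bash
python3 - <<'E'
from h import *
import pickle
s=ctrl.state();print(s["ee_pos"],s["ft_force"],s["t"],s["joints"])
pickle.dump({k:s[k] for k in("ee_pos","tcp_rot")},open("s5.pkl","wb"))
im=cv2.resize(ctrl.capture("wrist"),(800,600),interpolation=cv2.INTER_CUBIC)
cv2.imwrite("pics/w5.png",im)
E
```

```text
[ 0.4154 -0.2548  0.2015] [ 1.2415 -0.3407 -0.8196] 11.35 [-0.7799  0.1592  1.7056  0.0004  1.2778 -0.2085]
```

View pics/w5.png

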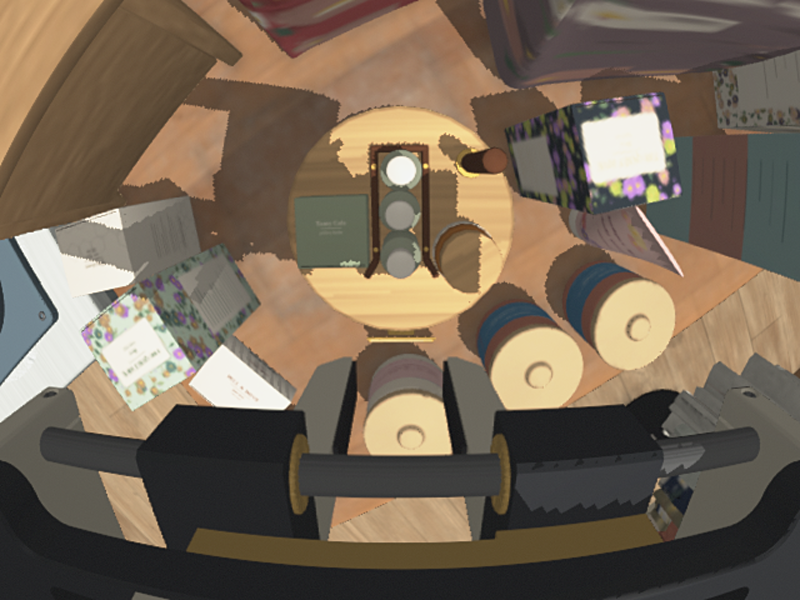

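```bash
python3 - <<'E'
from h import *
import pickle
from scipy.optimize import least_squares
s=pickle.load(open("s5.pkl","rb"));s4=dict(s,ee_pos=np.array([.4319,-.2304,.0929]),tcp_rot=np.array([0,.878,.479,0]))
f=lambda uv,z:at("wrist",np.array(uv)/1.25,z,s)
g=lambda uv,z:at("wrist",np.array(uv)/2+[120,20],z,s4)
rim=np.array([f(p,.032)[:2] for p in [(288,215),(513,215),(400,106),(350,118),(450,118),(400,332),(340,313),(460,313)]])
r=least_squares(lambda q:np.hypot(*(rim-q[:2]).T)-.085,[.43,-.22]);c=r.x;print("c",c,r.fun)
X=toolT(s)[:2,0];Y=-toolT(s)[:2,1]
def P(n,p): d=p[:2]-c;print(n,p,"lane",d@X,d@Y)
P("tick",f((401,340),.029))
P("peg",f((493,160),.122));P("pegb",f((467,163),.036));P("jar5",f((468,259),.082))
for uv in[(400,168),(401,212),(401,262)]:P("caps",f(uv,.104))
# jar lid circle from w4 points (z .082) & base circle (z .032)
L=np.array([g(p,.082)[:2] for p in[(493,560),(520,505),(565,487),(612,505),(637,560)]])
q=least_squares(lambda q:np.hypot(*(L-q).T)-.022,c).x;P("jar4lid",q)
L=np.array([g(p,.034)[:2] for p in[(473,510),(500,462),(545,445),(590,460),(609,490)]])
q=least_squares(lambda q:np.hypot(*(L-q).T)-.022,c).x;P("jar4base",q)
P("redbag",g((157,60),0));P("mauve",g((650,130),0));P("mauve2",g((610,80),0));P("mauve5",f((505,85),0))
P("boxTop",f((583,107),.13));P("boxTop",f((590,215),.13));P("boxb",f((520,180),0));P("boxb",f((508,125),0))
# crop of jar for the last picture
im=cv2.imread("pics/w5.png")[200:310,410:530];
E
```

```text
c [ 0.4393 -0.2189] [-0.0022 -0.002  -0.0011 -0.0013 -0.0016 -0.0005 -0.0019 -0.0022]
tick [ 0.39   -0.2968  0.029 ] lane -0.09217610786405789 -0.0005952446335967215
peg [ 0.5038 -0.2086  0.122 ] lane 0.043555887695523286 -0.04858673005286895
pegb [ 0.5022 -0.2081  0.036 ] lane 0.04313318052708587 -0.047067958386301886
jar5 [ 0.4654 -0.2569  0.082 ] lane -0.017803709490347753 -0.04246483347673061
caps [ 0.4598 -0.1865  0.104 ] lane 0.03837810577059986 0.00038917237984143345
caps [ 0.4467 -0.2078  0.104 ] lane 0.01336426026637511 -0.00019759247252346574
caps [ 0.4311 -0.2322  0.104 ] lane -0.015601701477337871 -0.0002372102393140961
jar4lid [ 0.486  -0.2397] lane 0.007805905198089778 -0.05050223095862505
jar4base [ 0.477 -0.237] lane 0.005211073865769143 -0.041401259558093935
redbag [ 0.439  -0.0611  0.    ] lane 0.13259070992282038 0.08565435019086973
mauve [ 0.5719 -0.1773  0.    ] lane 0.10672904554335201 -0.08893268496177734
mauve2 [ 0.5686 -0.1548  0.    ] lane 0.1238784435623452 -0.07404006889629187
mauve5 [ 0.5674 -0.1722  0.    ] lane 0.10858210473941102 -0.08243296911052375
boxTop [ 0.5608 -0.2077  0.13  ] lane 0.07517407032090469 -0.09605968121726913
boxTop [ 0.5344 -0.2599  0.13  ] lane 0.016956080211050124 -0.10215741644610041
boxb [ 0.537  -0.2438  0.    ] lane 0.03188367047844224 -0.09559049546710509
boxb [ 0.5518 -0.2011  0.    ] lane 0.07584620711884268 -0.08490243191385903
```

```bash
python3 - <<'E'
from h import *
import pickle
from scipy.optimize import least_squares
s=pickle.load(open("s5.pkl","rb"));s4=dict(s,ee_pos=np.array([.4319,-.2304,.0929]),tcp_rot=np.array([0,.878,.479,0]))
g=lambda uv,z:at("wrist",np.array(uv)/2+[120,20],z,s4)
c=np.array([.4395,-.2200]);X=toolT(s)[:2,0];Y=-toolT(s)[:2,1]
for n,z,pts in[("lid",.082,[(493,560),(520,505),(565,487),(612,505),(637,560)]),("base",.034,[(473,510),(500,462),(545,445),(590,460),(609,490)])]:
    L=np.array([g(p,z)[:2] for p in pts]);q=least_squares(lambda q:np.hypot(*(L-q[:2]).T)-q[2],[*L.mean(0),.02]).x
    d=q[:2]-c;print(n,d@X,d@Y,q[2])
im=cv2.imread("pics/w5.png")[190:320,400:550]
cv2.imwrite("pics/j.png",cv2.resize(im,(690,598),interpolation=cv2.INTER_CUBIC))
E
```

```text
lid -0.016335809996898737 -0.04363227714948599 0.01995355264896028
base -0.022199169473371694 -0.046764141355091556 0.023348590256681376
```

>>> apply_moves --increments "0.43 0.25 0 0;0.43 0.25 0 0;0.43 0.25 0 0;0.43 0.25 0 0;0 0 0 0.157;0 0 0 0.157;0 0 0 0.157;0 0 0 0.157;0 0 0 0.157;0 0 0.3 0;0 0 0.5 0;0 0 0.5 0;0 0 0.4 0;0 0 0.2 0;0 0 0.13 0;0 0 0 0;0 0 0 0"

```text
t: 13.52
ee_pos: [0.5047, -0.2104, 0.1012]
tcp_rot: [0.0, 0.994, 0.107, 0.001]
ft_force: [0.1, -0.1, -0.3]
finger_gap: 0.0341
finger_force: 0.0
```

>>> apply_moves --increments "0 0 0 0;0 0 0 0;0 0 0 0;0 0 0 0" --fingers 5 --newtons 15

```text
t: 14.02
ee_pos: [0.5044, -0.2102, 0.1009]
tcp_rot: [0.0, 0.994, 0.107, 0.0]
ft_force: [-0.1, -0.3, 2.5]
finger_gap: 0.0146
finger_force: 15.0
```

```bash
python3 - <<'E'
from h import *
s=ctrl.state();T=toolT(s);p=s["ee_pos"];print(p,T[:2,:2],s["ft_force"],s["finger_gap"],s["joints"])
c=np.array([.4395,-.2200]);d=p[:2]-c;print(np.hypot(*d),np.degrees(np.arctan2(d[1],d[0])))
# cumulative chord path, steps of 0.1 rad cw about c with tool turning along
R2=lambda a:np.array([[np.cos(a),-np.sin(a)],[np.sin(a),np.cos(a)]])
print((R2(-.1)@d-d)@T[:2,:2]/.05)
E
```

```text
[ 0.5044 -0.2102  0.1009] [[ 0.977   0.2131]
 [ 0.2131 -0.977 ]] [-0.0993 -0.3297  2.4867] 0.014587179985480165 [-0.5991  0.3593  1.7034  0.      1.0783  0.7569]
0.06563184859919788 8.578058084280173
[-0.0151  0.1303]
```

>>> apply_moves --increments "-0.003 0.039 0 0.03;-0.0075 0.0785 0 0.06;-0.0075 0.0785 0 0.06;-0.0075 0.0785 0 0.06;-0.0075 0.0785 0 0.06;-0.0075 0.0785 0 0.06;-0.0075 0.0785 0 0.06;-0.0075 0.0785 0 0.06;-0.0075 0.0785 0 0.06;-0.0075 0.0785 0 0.06;-0.0075 0.0785 0 0.06;0 0 0 0"

```text
t: 15.52
ee_pos: [0.497, -0.2504, 0.1008]
tcp_rot: [-0.0, 0.978, -0.207, -0.0]
ft_force: [-2.0, 1.2, 5.5]
finger_gap: 0.0147
finger_force: 15.0
```

```bash
python3 - <<'E'
from h import *
s=ctrl.state();p=s["ee_pos"];d=p[:2]-[.4395,-.22];print(p,s["ft_force"],np.hypot(*d),np.arctan2(d[1],d[0])-np.radians(8.578))
E
```

```text
[ 0.497  -0.2504  0.1008] [-1.9698  1.2257  5.5233] 0.06505321817690295 -0.6351823255211079
```

>>> apply_moves --increments "-0.003 0.039 0 0.03;-0.0075 0.0785 0 0.06;-0.0075 0.0785 0 0.06;-0.0075 0.0785 0 0.06;-0.0075 0.0785 0 0.06;-0.0075 0.0785 0 0.06;-0.0075 0.0785 0 0.06;-0.0075 0.0785 0 0.06;-0.0075 0.0785 0 0.06;-0.003 0.039 0 0.03;0 0 0 0;0 0 0 0;0 0 0 0"

```text
t: 17.15
ee_pos: [0.4733, -0.2753, 0.1008]
tcp_rot: [-0.0, 0.888, -0.46, -0.001]
ft_force: [-2.3, 3.0, 6.1]
finger_gap: 0.0145
finger_force: 15.0
```

```bash
python3 - <<'E'
from h import *
s=ctrl.state();p=s["ee_pos"];d=p[:2]-[.4395,-.22];print(p,s["ft_force"],np.hypot(*d),np.arctan2(d[1],d[0])-np.radians(8.578))
w=ctrl.capture("wrist");sc=ctrl.capture("scene")
cv2.imwrite("pics/w6.png",w);cv2.imwrite("pics/sc6.png",sc)
# scene overlay: predicted stand axis, front line at z .082, ticket centre
X=np.array([.5403,.8415])
pc=lambda x,y,z:proj("scene",[.4395+x*.5403-y*.8415,-.22+x*.8415+y*.5403,z])
o=np.array([330,240]);k=4
a=cv2.resize(sc[240:370,330:465],None,fx=k,fy=k,interpolation=cv2.INTER_CUBIC)
for x in(-.03,-.049,-.07,-.095):
    u=(pc(x,0,.082 if x>-.09 else .029)-o)*k;cv2.circle(a,tuple(u.astype(int)),3,(0,0,255),-1);print(x,u)
b=cv2.resize(w[0:400,40:600],(560,400))
q=[proj("wrist",[.4395+x*.5403,-.22+x*.8415,z],s) for x,z in((0,.032),(-.049,.082),(-.095,.029))];print(q)
for u in q: cv2.circle(b,tuple((u-[40,0]).astype(int)),2,(0,0,255),-1)
H=np.zeros((540,800,3),np.uint8);a=cv2.resize(a,(400,385));b=cv2.resize(b,(400,286))
H[:385,:400]=a;H[:286,400:]=b;cv2.imwrite("pics/end.png",H)
E
```

```text
[ 0.4733 -0.2753  0.1008] [-2.2564  2.9754  6.1273] 0.06482182508141117 -1.1722407732202584
-0.03 [290.0512 289.41  ]
-0.049 [310.8689 320.6421]
-0.07 [334.6017 356.2476]
-0.095 [352.765  489.4689]
[array([313.9522, 340.8139]), array([388.5547, 357.0226]), array([435.4543, 293.5774])]
```

View pics/end.png

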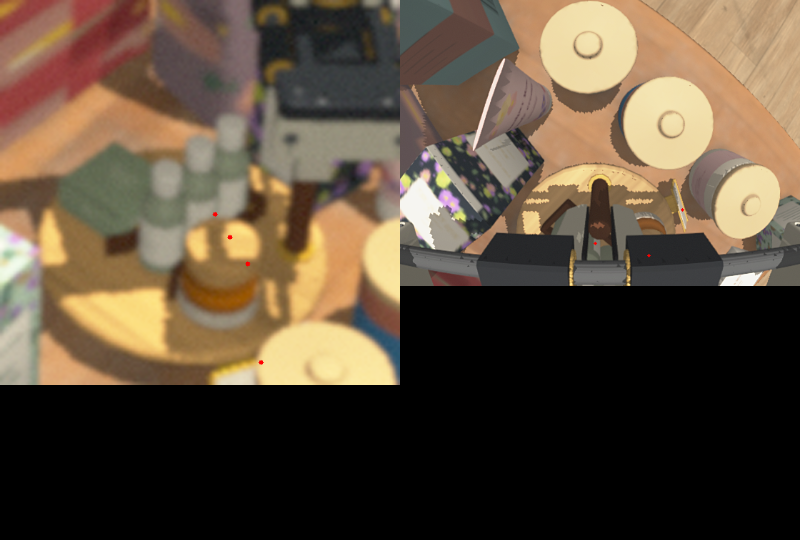

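```bash
python3 - <<'E'
from h import *
from scipy.optimize import least_squares
inv=lambda u:np.array(u)/.7407/4+[330,240]
c=np.array([.4395,-.22]);X=np.array([.5403,.8415]);Y=np.array([-.8415,.5403])
def P(n,u,z):
    d=at("scene",inv(u),z)[:2]-c;print(n,d@X,d@Y)
P("lid",(223,243),.082);P("jarbase",(217,309),.034);P("ticket right end ok?",(246,366),.029)
P("ticketL",(212,372),.029)
P("pegbase",(298,250),.036)
for u in[(166,165),(200,143),(231,120)]:P("cap",u,.104)
rim=np.array([at("scene",inv(u),.032)[:2] for u in[(41,235),(110,325),(190,352),(325,250),(60,275)]])
q=least_squares(lambda q:np.hypot(*(rim-q).T)-.085,c);d=q.x-c;print("rimc",d@X,d@Y,q.fun)
# fit lane line from caps
E
```

```text
lid -0.05131091349008683 0.005564118689401099
jarbase -0.0554758010329261 0.007688821408686811
ticket right end ok? -0.09420075447213844 0.0089037226298974
ticketL -0.0913812591464868 0.028074370477978092
pegbase -0.0330871872544649 -0.05519010775139486
cap -0.004847805929384268 0.019334075615353045
cap 0.004560418194237104 -0.006141372750898557
cap 0.015613659033031356 -0.03111949305669295
rimc 0.003916137102934482 -0.001419871665367056 [ 0.0001 -0.0013  0.0032 -0.0042 -0.004 ]
```

>>> apply_moves --increments "0.002 -0.039 0 -0.03;0 0 0 0;0 0 0 0;0 0 0 0;0 0 0 0;0 0 0 0;0 0 0 0"

```text
t: 18.12
ee_pos: [0.475, -0.2742, 0.1008]
tcp_rot: [-0.0, 0.895, -0.447, -0.001]
ft_force: [-0.8, 3.4, 6.1]
finger_gap: 0.0146
finger_force: 15.0
```

```bash
python3 - <<'E'
from h import *
s=ctrl.state();p=s["ee_pos"];d=p[:2]-[.4395,-.22];print(p,s["ft_force"],s["finger_force"],abs(s["qvel"]).max(),np.arctan2(d[1],d[0])-np.radians(8.578))
print(ctrl.hand_in())
E
```

```text
[ 0.475  -0.2742  0.1008] [-0.8464  3.3533  6.1094] 15.000569969415665 0.0019009242881904147 -1.1399119292121236
the job is handed in; nothing more can be done
None
```

I handed the job in at 18 s (no verdict shown): the three bottles are closed up against the stop, the stand is turned to about -1.14 rad and held by the peg at rest, and I estimate the jar within about 4 mm of the front centre line.

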